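Seat a feed roller in its V-blocks and swing the keeper over

TASK

Take the roller with the longer front journal out of the wooden rack by that journal, lay it in the low parking cradle and let go so that you can take it again by its barrel, then lower it into the pair of V-blocks, long journal on the keeper's side, and let go so that it centres itself. Then turn the keeper's index wheel until the ribbed mark fills the little window and the keeper arm lies over the long journal. Leave the other roller in its bay, and do not knock over or shove the brown bottle or the steel cup.

Things in the scene. Friction and masses are not known exactly. Their poses are not given: they have to be found in the camera images.
- roller_center (a point): Roller to load, 0.1-0.21 kg: black rubber barrel 30 mm dia, 70 mm long; steel journals (stub shafts) 14 mm dia, one 60 mm long, one 45. This point: mid barrel, on the axis; x runs along the axis, long journal at x -35 to -95 mm, short at +35 to +80. Starts in either rack bay, axis 37 mm above the bench, long journal sticking out free; only that journal can be gripped there.
- roller_long_end (a point): Tip of the long journal of that roller, on its axis.
- spare_center (a point): The other roller, to be left alone: same barrel, but its front journal is only 40 mm long (rear one 45 mm). This point is the middle of its barrel on the axis.
- rack_middle (a point): Fixed plywood rack, 134 x 150 mm; this point is the centre of its floor, 22 mm above the bench. Two troughs along its x, at y = +45 and -45 mm, walls 24 mm above the floor and 3 mm from the barrels; open front at x = -67 mm, rear closed. Barrel middles lie at x = -32 mm, front journals stick out towards -x over bare bench.
- cradle_seat (a point): Fixed aluminium parking cradle: two V saddles 8 mm thick at x = -27 and +27 mm, 46 mm free between them for fingers at mid barrel. This point: where mid barrel lies when parked, 40 mm above the bench, roller along the x axis either way round. Saddle tops 7 mm below this point, V 28 mm wide there; base top 7 mm above the bench.
- vblock_seat (a point): Fixed fixture, two 90 degree steel V-blocks. This point: where mid barrel lies when seated, 45 mm above the bench; roller along the y axis, long journal to +y. Blocks at y = 41 to 85 and -41 to -71 mm, tops 5 mm above the axis, V 30 mm wide there. End plates at y = +99.5 and -84.5 leave 4.5 mm play each end. Base top 35 mm below. Only the barrel can be gripped here.
- window (a point): Centre of the little window, an aluminium frame (opening about 12 mm wide) over the rim of the index wheel, fixed on the fixture, on the wheel's side away from the V-blocks; frame top 54 mm above the bench.
- keeper_knob (a point): Grip bar of the index wheel, 40 mm along its x, 12 mm thick, from 48 to 82 mm above the bench, on a dark disc 68 mm dia with top at 48 mm. This point: on the upright axis, 74 mm above the bench, a good height to grip. Keeper arm 12 mm wide reaches along +x to 77 mm from the axis, 2.5 mm above the seated journal. White ribbed mark on the disc opposite the arm.
- keeper (a joint): Angle of the index wheel (rad): 0 when the mark is centred in the window and the arm lies square over the long journal; positive counter-clockwise from above, when the arm has swung away from the V-blocks towards their +y end. Starts at 1.0 to 1.4; travel -0.4 to 1.6; stiff, stays where left (0.06 N m).
- bottle_center (a point): Brown flux bottle, 30 mm in diameter, 99 mm tall, standing loose; this point is 50 mm above its foot.
- cup_center (a point): Small steel cup, 58 mm in diameter, 63 mm tall, standing loose; this point is its centre.
Mind the look-alikes: they are no part of the job. What is shaped like the part that bears cradle_seat but purple is not meant.

How it is judged:
On the way, in this order (a step that is already met when the one before it is completed fails the run):
1. the long-journal roller lies in the parking cradle, let go (horizontal distance between roller_center and cradle_seat below 0.015 m and z of roller_center in the frame of cradle_seat below 0.004 m and angle between the x axis of roller_center and the x axis of cradle_seat, either way round below 0.1 rad and contact force between the fingers and roller below 0.1 N), for 0.1 s.
2. the roller lies down in both V-blocks, let go, with the keeper still swung aside (horizontal distance between roller_center and vblock_seat below 0.008 m and z of roller_center in the frame of vblock_seat below 0.0025 m and angle between the x axis of roller_center and the y axis of vblock_seat, either way round below 0.05 rad and y of roller_long_end in the frame of vblock_seat above 0.08 m and value of joint keeper above 0.6 rad and contact force between the fingers and roller below 0.1 N), for 0.1 s.
At the end, for the whole second after the job is handed in: The long-journal roller rests in both V-blocks, axis within 2.5 mm sideways and in height, square within 0.04 rad, within 8 mm of mid, long journal on the keeper side; wheel within 0.12 rad of the mark centred, arm over the journal; other roller within 20 mm of its start (x of roller_center in the frame of vblock_seat between -0.0025 and 0.0025 m and horizontal distance between roller_center and vblock_seat below 0.008 m and z of roller_center in the frame of vblock_seat below 0.0025 m and angle between the x axis of roller_center and the y axis of vblock_seat, either way round below 0.04 rad and y of roller_long_end in the frame of vblock_seat above 0.08 m and value of joint keeper between -0.12 and 0.12 rad and linear speed of roller below 0.02 m/s and distance of spare_center from where it was at the start of the episode below 0.02 m); the robot touches nothing.
It fails at once if the other roller is shoved or taken (distance of spare_center from where it was at the start of the episode above 0.025 m).
It fails at once if the bottle is knocked over or shoved more than 30 mm (distance of bottle_center from where it was at the start of the episode above 0.03 m).
It fails at once if the cup is knocked over or shoved more than 30 mm (distance of cup_center from where it was at the start of the episode above 0.03 m).
It also fails if it takes over 69 s, if anything falls off the work surface, if the arm or the gripper's body presses on something with over 40 N, if the wrist force passes 120 N, or if a joint passes its speed limit or range.

ROBOT

A 6-joint arm with a two-finger parallel gripper is mounted at the origin on a cart in front of the work surface, level with it; the furniture and walls round the work are solid. World frame = base frame: x ahead of the robot, y to its left, z up, the work surface at z = 0. Lengths are in m, angles in rad, forces in N, time in s.
With the tool pointing down it reaches from about 0.35 to 0.775 m from the base axis. Payload 7.3 kg.
Tool frame: the origin (TCP) lies between the finger pads; the fingertips stand bot.finger_overhang ahead of it and the grasp point (between the pads) lies 3 mm ahead of it (bot.finger_overhang is the distance from the TCP to the fingertips, in m); z points along the fingers, y is the line along which they close (so a half turn about z gives the same grasp; the last joint's range is limited). The gripper opens to 92 mm and grips with 3 to 60 N. Pads are 19 mm wide; open, the fingers measure 130 mm over their backs; the gripper's body (75 mm by 190 mm) begins 47 mm behind the grasp point.
Start: joints at [1.131, 0.342, 1.524, -0, 1.275, -0.146], TCP at [0.152, 0.503, 0.249] pointing down, gripper open.
Joint ranges: [-2.53, 2.53], [-0.77, 2.02], [0.04, 2.7], [-1, 4.14], [0.28, 2.66], [-3.11, 3.11]. Speed limits (rad/s): [2.57, 2.57, 3.14, 3.14, 3.14, 3.14].

INTERFACE

Orientations are given as a unit quaternion [w, x, y, z].
In Python, from station import bot gives the robot as it stands.
- The arm moves only by the shell command python3 -m creep 'ROWS' [FORCE]. ROWS is JSON, a list of rows, each a list of 7 numbers: the shift along the tool's x, y, z each as a share of 0.1 m, from -1 to 1, then the turn, a rotation vector about the tool's x, y, z each as a share of pi/2 rad, from -1 to 1, then the opening, from -1 (shut) to 1 (fully open). A call has 1 to 10 rows; each row is the pose to reach, as a shift and turn from the pose commanded when the call began, along the tool's axes at that moment; what a row does not reach only later rows make up. A row lasts 1/12 s, in which the tool goes at most 41.7 mm and 7.16 degrees, less where a joint would pass 70% of its speed; a pose out of reach is approached as far as the arm can. A call with a number of a shift or a turn outside -1 to 1 is refused whole. A call with a gripper value outside its range is refused whole. The fingers move at their own pace and stop on an object; FORCE is the grip in N (left out, the last holds). Time passes only in rows, so rows that repeat a pose let the fingers close. It gives the time, the measured TCP pose, the force, the opening and the grip force at its end, in the units of the state.
- bot.get_state(): the state, without advancing time (a new reading comes with each control period).
- bot.get_image(name): name is "side" or "top" or "wrist"; returns a dict with "pixels" (400x640x3 uint8, blue, green, red), "vertical_fov" (degrees; the focal length in pixels is half the picture's height over the tangent of half this angle, whatever the lens; pixels are square), "cx", "cy" (the principal point, pixels), "extrinsics" (4x4, takes a point from camera to world coordinates); the wrist camera has in their place "hand_eye" (4x4, takes a point from camera to tool coordinates, whose origin is the TCP and whose axes are the flange's). Camera axes: x right, y down, z forward; pixel columns grow to the right and rows downward; lengths in m; the calibration is good to about 2 mm. A picture is of the moment at which its call begins: read the wrist's pose just before it. There is no depth.
- bot.job_done(): hands the job in; it is judged then, once.
The state is a dict: "clock": time; "joint_pos": joint angles; "qd": joint speeds; "joint_efforts": joint torques, N m; "ee_pos": TCP position; "tcp_rot": TCP orientation; "ft_force": force on the tool from outside, world axes, zero at the start; "wrist_torque": the same for the moment, N m; "finger_gap": finger opening in m; "grip_force": force on a finger pad.
Only numpy, scipy, OpenCV 4.12 (cv2) and the standard library are available. Lean on these libraries where they do the work, as an engineer would, in place of code of your own. Each camera call takes 0.05 s, during which the arm holds its last target. There are 200 camera calls.

## Working session

There is one attempt and no reset: what is moved stays moved. The work goes in short steps, Python scripts to look and compute and a shell command to move; the robot and the scene stay as the last step left them, time stands still between calls to the robot, and variables do not carry over. Pictures are saved under pics/ and viewed, at most 10 in all, crops included, and the job is handed in when it is done.

```bash
mkdir -p pics; ls; cat > h.py <<'E'
import numpy as np,cv2
from station import bot
from scipy.spatial.transform import Rotation as R
def cam(n):
    s=bot.get_state(); im=bot.get_image(n)
    f=200/np.tan(np.radians(im["vertical_fov"])/2)
    if n=="wrist":
        q=s["tcp_rot"];T=np.eye(4);T[:3,:3]=R.from_quat([q[1],q[2],q[3],q[0]]).as_matrix();T[:3,3]=s["ee_pos"];E=T@np.array(im["hand_eye"])
    else: E=np.array(im["extrinsics"])
    return dict(px=np.array(im["pixels"]),f=f,cx=im["cx"],cy=im["cy"],E=E)
def ray(c,u,v,z):
    d=c["E"][:3,:3]@np.array([(u-c["cx"])/c["f"],(v-c["cy"])/c["f"],1]);o=c["E"][:3,3]
    return o+d*(z-o[2])/d[2]
def proj(c,p):
    q=np.linalg.inv(c["E"])@np.append(p,1);return np.array([c["cx"]+c["f"]*q[0]/q[2],c["cy"]+c["f"]*q[1]/q[2]])
def save(n,c): cv2.imwrite("pics/"+n,c)
def tool():
    s=bot.get_state();q=s["tcp_rot"];return np.array(s["ee_pos"]),R.from_quat([q[1],q[2],q[3],q[0]])
def rows(p,yaw):
    "shift/turn for TCP at p with tool z down and tool y axis at angle yaw (mod pi) in world"
    P,r=tool();d=r.inv().apply(np.array(p)-P)/0.1
    best=None
    for y in(yaw,yaw+np.pi):
        Y=np.array([np.cos(y),np.sin(y),0]);Z=np.array([0,0,-1.]);X=np.cross(Y,Z)
        t=(r.inv()*R.from_matrix(np.stack([X,Y,Z],1))).as_rotvec()
        if best is None or np.linalg.norm(t)<np.linalg.norm(best):best=t
    return np.round(d,3),np.round(best/(np.pi/2),3)
E
python3 - <<'E'
from h import *
import pickle
s=bot.get_state();print(s,bot.finger_overhang)
for n in("top","side"):
    c=cam(n);save(n+"0.png",c["px"]);pickle.dump(c,open(n+"0.pkl","wb"));print(n,c["f"],c["cx"],c["cy"],c["E"].round(3).tolist())
E
```

```text
pics
{'clock': 0.0, 'joint_pos': array([ 1.13103534e+00,  3.42714676e-01,  1.52506159e+00, -7.75508754e-06,
        1.27539635e+00, -1.45996413e-01]), 'qd': array([ 0.00105677, -0.00136115, -0.00098366,  0.00148676,  0.00098172,
       -0.00038453]), 'joint_efforts': array([-5.43943825e-04, -4.31248355e+01, -2.44217777e+01,  7.19388644e-02,
        5.59698092e-02, -1.19373485e-04]), 'ee_pos': array([0.15182734, 0.5021556 , 0.24803356]), 'tcp_rot': array([-2.24524924e-04,  1.46353541e-01,  9.89232034e-01, -7.57413918e-04]), 'ft_force': array([0.18929006, 0.07560148, 0.33588721]), 'wrist_torque': array([0.00664215, 0.04210852, 0.01912297]), 'grip_force': 0.0, 'finger_gap': 0.09204648358274126} 0.022
top 413.22445331706405 315.92451855975014 208.79697366133064 [[0.016, -0.997, 0.073, 0.457], [-1.0, -0.014, 0.022, -0.07], [-0.021, -0.073, -0.997, 1.196], [0.0, 0.0, 0.0, 1.0]]
side 425.1468215803041 314.18182535562414 192.48579589259575 [[-0.991, -0.078, 0.107, 0.421], [-0.131, 0.432, -0.892, 0.817], [0.023, -0.898, -0.439, 0.533], [0.0, 0.0, 0.0, 1.0]]
```

View pics/top0.png

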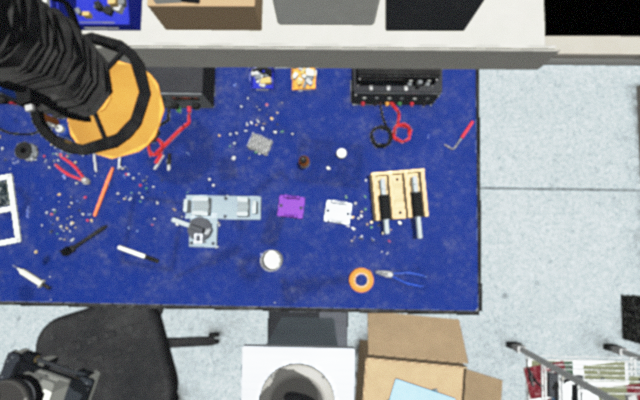

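View pics/side0.png

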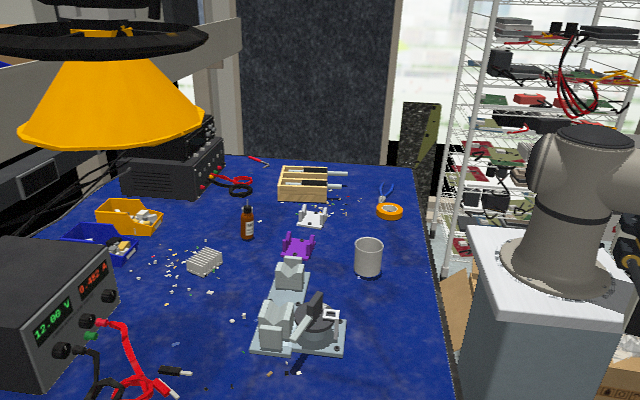

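The top view shows the rack at (400,195) with rollers at columns 385 and 417, the aluminium cradle at (338,211), the purple decoy at (291,206), and the fixture at (220,210). The bottle is at (304,162) and the cup at (271,260). I'll enlarge it for coarse measurements.

```bash
python3 - <<'E'
from h import *
import pickle
c=pickle.load(open("top0.pkl","rb"))
p=c["px"][150:275,165:435];save("crop.png",cv2.resize(p[:105],(780,303),interpolation=cv2.INTER_CUBIC)) 
a=cv2.resize(c["px"][160:250,360:440],(400,450),interpolation=cv2.INTER_CUBIC)
b=cv2.resize(c["px"][185:255,165:265],(400,280),interpolation=cv2.INTER_CUBIC)
d=cv2.resize(c["px"][190:230,310:365],(400,291),interpolation=cv2.INTER_CUBIC)[:170]
o=np.zeros((450,800,3),np.uint8);o[:,:400]=a;o[:280,400:]=b;o[280:450,400:]=d;save("crop.png",o)
for n,u,v,z in[("rack",400,195,.046),("cradle",338,211,.03),("vb",222,206,.05),("knob",200,228,.08),("bottle",304,162,.05),("cup",271,260,.06),("longtip",418,236,.037)]:print(n,ray(c,u,v,z).round(3))
E
```

```text
rack [ 0.583 -0.278  0.046]
cradle [ 0.537 -0.107  0.03 ]
vb [0.545 0.218 0.05 ]
knob [0.482 0.269 0.08 ]
bottle [ 0.672 -0.009  0.05 ]
cup [0.398 0.076 0.06 ]
longtip [ 0.47  -0.33   0.037]
```

View pics/crop.png

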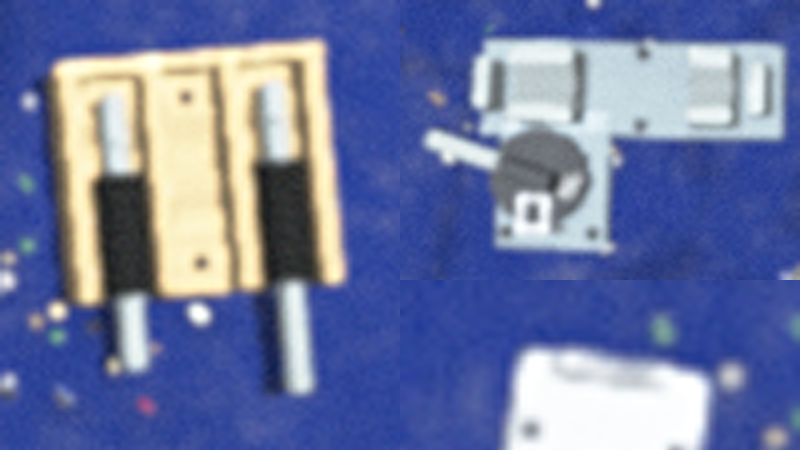

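The right bay (crop tip at (300,392)) holds the long-front-journal roller; the left one's journal is clearly shorter. I'll align the tool and go look at the fixture, cradle and rack with the wrist camera.

```bash
python3 -c "
from h import *
print(rows([.152,.503,.25],np.pi/2), np.array(bot.get_image('wrist')['hand_eye']).round(3).tolist())"
```

```text
(array([ 0.001,  0.008, -0.019]), array([-0.001, -0.   , -0.187])) [[0.001, -0.963, -0.268, 0.073], [1.0, 0.001, 0.001, -0.001], [-0.0, -0.268, 0.963, -0.135], [0.0, 0.0, 0.0, 1.0]]
```

```bash
M="python3 -m creep"
$M '[[0,0,0,0,0,-0.187,1],[0,0,0,0,0,-0.187,1],[0,0,0,0,0,-0.187,1]]'
$M '[[-0.85,-0.67,0,0,0,0,1],[-0.85,-0.67,0,0,0,0,1],[-0.85,-0.67,0,0,0,0,1]]'
$M '[[-0.85,-0.67,0,0,0,0,1],[-0.85,-0.67,0,0,0,0,1],[-0.85,-0.67,0,0,0,0,1]]'
$M '[[-0.85,-0.67,0,0,0,0,1],[-0.85,-0.67,0,0,0,0,1],[-0.85,-0.67,0,0,0,0,1]]'
$M '[[-0.85,-0.67,0,0,0,0,1],[-0.85,-0.67,0,0,0,0,1],[-0.85,-0.67,0,0,0,0,1],[-0.85,-0.67,0,0,0,0,1],[-0.85,-0.67,0,0,0,0,1]]'
python3 - <<'E'
from h import *
import pickle
c=cam("wrist");save("fix.png",c["px"]);pickle.dump(c,open("fix.pkl","wb"));print(c["f"],bot.get_state()["ee_pos"],bot.get_state()["qd"].round(3))
print(proj(c,[.545,.218,.05]))
E
```

```text
clock: 0.4
ee_pos: [0.152, 0.5024, 0.2484]
tcp_rot: [-0.0, -0.003, 1.0, -0.0]
ft_force: [0.2, -0.2, -0.5]
finger_gap: 0.0915
grip_force: 0.0
clock: 0.65
ee_pos: [0.2385, 0.4337, 0.2484]
tcp_rot: [0.0, -0.0, 1.0, -0.001]
ft_force: [1.2, 0.8, 0.3]
finger_gap: 0.0918
grip_force: 0.0
clock: 0.9
ee_pos: [0.3243, 0.3662, 0.2486]
tcp_rot: [0.0, 0.001, 1.0, -0.0]
ft_force: [0.1, 0.2, -0.1]
finger_gap: 0.0917
grip_force: 0.0
clock: 1.15
ee_pos: [0.4095, 0.299, 0.2485]
tcp_rot: [0.0, 0.001, 1.0, -0.0]
ft_force: [0.7, -0.1, -0.1]
finger_gap: 0.0917
grip_force: 0.0
clock: 1.57
ee_pos: [0.4925, 0.2335, 0.248]
tcp_rot: [-0.001, 0.001, 1.0, -0.0]
ft_force: [-0.0, -0.6, -0.4]
finger_gap: 0.0917
grip_force: 0.0
281.3616975972101 [0.49161115 0.23439664 0.24821912] [ 0.031 -0.016  0.013 -0.001 -0.    -0.001]
[305.49342668 223.16258474]
```

View pics/fix.png

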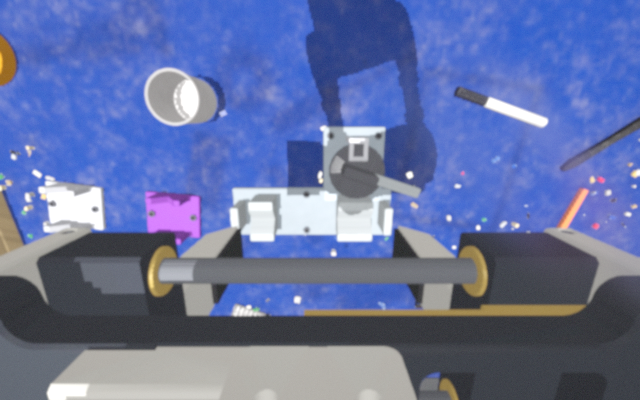

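The wrist picture shows the fixture blocks at (262,220) and (355,222), knob at (355,170), cradle at (75,207), with the gripper hiding everything below row 232. I'll take closer views of the fixture, cradle and rack with each placed higher in the image.

```bash
M="python3 -m creep"
cat > snap.py <<'E'
import sys
from h import *
import pickle
n=sys.argv[1];c=cam("wrist");save(n+".png",c["px"]);pickle.dump(c,open(n+".pkl","wb"));print(n,bot.get_state()["ee_pos"])
E
$M '[[-0.35,0,0.5,0,0,0,1],[-0.35,0,0.5,0,0,0,1],[-0.35,0,0.5,0,0,0,1],[-0.35,0,0.5,0,0,0,1],[-0.35,0,0.5,0,0,0,1],[-0.35,0,0.5,0,0,0,1]]'|grep ee; python3 snap.py fixa
$M '[[-0.05,-0.84,0,0,0,0,1],[-0.05,-0.84,0,0,0,0,1],[-0.05,-0.84,0,0,0,0,1]]'|grep ee
$M '[[-0.05,-0.84,0,0,0,0,1],[-0.05,-0.84,0,0,0,0,1],[-0.05,-0.84,0,0,0,0,1]]'|grep ee
$M '[[0,-0.84,0,0,0,0,1],[0,-0.84,0,0,0,0,1],[0,-0.84,0,0,0,0,1]]'|grep ee
$M '[[0,-0.84,0,0,0,0,1],[0,-0.84,0,0,0,0,1],[0,-0.84,0,0,0,0,1],[0,-0.84,0,0,0,0,1],[0,-0.84,0,0,0,0,1],[0,-0.84,0,0,0,0,1]]'|grep ee; python3 snap.py cra
$M '[[0,-0.7,0,0,0,0,1],[0,-0.7,0,0,0,0,1],[0,-0.7,0,0,0,0,1]]'|grep ee
$M '[[0,-0.7,0,0,0,0,1],[0,-0.7,0,0,0,0,1],[0,-0.7,0,0,0,0,1]]'|grep ee
$M '[[0,-0.7,0,0,0,0,1],[0,-0.7,0,0,0,0,1],[0,-0.7,0,0,0,0,1],[0,-0.7,0,0,0,0,1],[0,-0.7,0,0,0,0,1],[0,-0.7,0,0,0,0,1]]'|grep ee; python3 snap.py rka
python3 - <<'E'
from h import *
import pickle
A=[pickle.load(open(n+".pkl","rb")) for n in("fixa","cra","rka")]
for c,ps in zip(A,([(.545,.218,.05),(.482,.269,.08)],[(.537,-.107,.03)],[(.47,-.33,.037),(.56,-.32,.037)])):print([proj(c,p).round(0).tolist() for p in ps])
E
```

```text
ee_pos: [0.5266, 0.2354, 0.2003]
fixa [0.5266809  0.23521189 0.20035693]
ee_pos: [0.5323, 0.1455, 0.1999]
ee_pos: [0.5375, 0.061, 0.1999]
ee_pos: [0.5373, -0.0229, 0.1998]
ee_pos: [0.537, -0.1001, 0.1991]
cra [ 0.53704306 -0.09997436  0.19904278]
ee_pos: [0.5374, -0.1744, 0.1989]
ee_pos: [0.5373, -0.2446, 0.1987]
ee_pos: [0.5374, -0.3094, 0.1988]
rka [ 0.5373635  -0.30956746  0.19883211]
[[301.0, 208.0], [355.0, 152.0]]
[[312.0, 188.0]]
[[298.0, 125.0], [308.0, 209.0]]
```

```bash
python3 - <<'E'
from h import *
import pickle
g=lambda n:pickle.load(open(n+".pkl","rb"))["px"]
z=lambda a,k:cv2.resize(a,None,fx=k,fy=k,interpolation=cv2.INTER_CUBIC)
save("fixz.png",z(g("fixa")[100:250,200:400],4))
o=np.zeros((520,800,3),np.uint8);a=z(g("rka")[100:230,250:350],4);o[:,:400]=a;b=z(g("cra")[140:230,265:365],4);o[:360,400:]=b;save("rcz.png",o)
E
```

```text
(no output)
```

View pics/fixz.png

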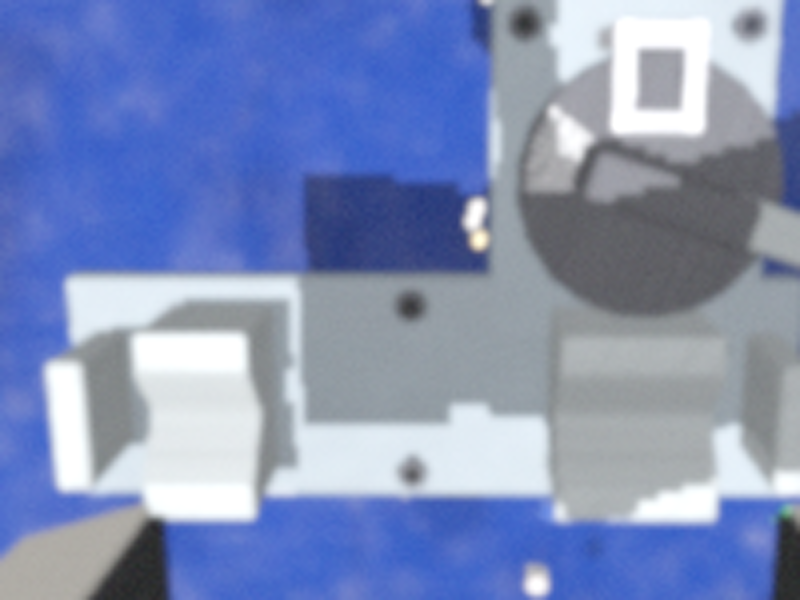

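View pics/rcz.png

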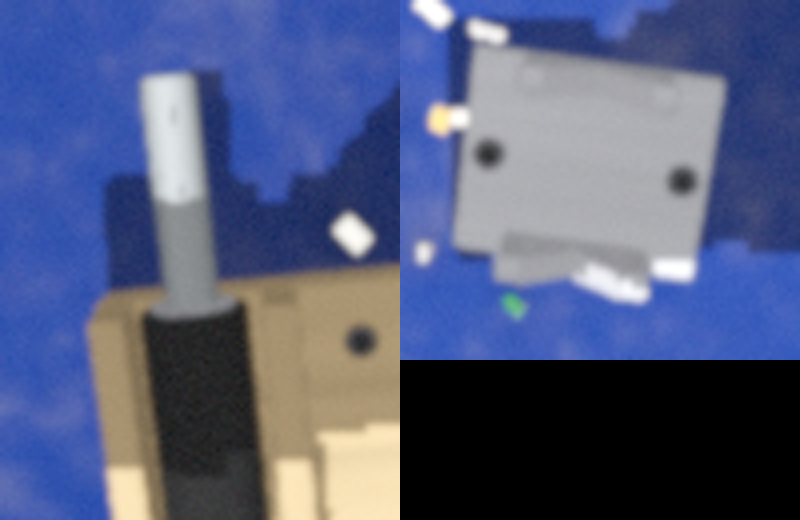

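Readings: in the fixture crop the V edges are at rows 372/486 and the block edges at columns 254/139 and 556/721. The wheel centre is (650,185), the window (660,78) and the mark (560,150). In the other crop the journal axis runs (168,85)→(190,300) with the barrel face near row 312, and the cradle holes are at (488,153) and (682,181). Next I'll cast rays.

```bash
python3 - <<'E'
from h import *
import pickle
L=lambda n:pickle.load(open(n+".pkl","rb"))
f,r,c=L("fixa"),L("rka"),L("cra")
F=lambda u,v,z:ray(f,200+u/4,100+v/4,z)
for u,off in((254,-.041),(139,-.071),(556.5,.041),(721.5,.085)):print("seat y",(F(u,429,.05)[1]-off).round(4))
for u in(198,637):print("V edges x",F(u,372,.05)[:2].round(4),F(u,486,.05)[:2].round(4))
w=np.array([F(518,185,.048),F(783,185,.048),F(650,315,.048)]);print("disc",w.round(4),"ctr",(w[0]+w[1])/2)
print("window",F(660,78,.054).round(4));k=(w[0]+w[1])/2
m=F(555,155,.048)-k;print("mark ang",np.arctan2(-m[1],-m[0]))
for q in((588,175),(785,235)): a=F(*q,.07)-k;print("bar/arm ang",np.arctan2(a[1],a[0]),a.round(3))
for q in((168,85),(190,300),(210,480)):print("roller",ray(r,250+q[0]/4,100+q[1]/4,.037).round(4))
print("tip",ray(r,292,118.5,.044).round(4),"face",ray(r,298,178,.037).round(4))
h=[ray(c,265+(u-400)/4,140+v/4,.007) for u,v in((488,153),(682,181),(472,45),(726,78),(455,249),(695,282))];print("cradle",np.round(h,4)[:,:2].tolist(),np.mean(h[:2],0).round(4),np.mean(h[2:],0).round(4))
d=h[1]-h[0];print("cradle yaw deg",np.degrees(np.arctan2(-d[0],d[1])))
print(tool()[0])
E
```

```text
seat y 0.2187
seat y 0.2182
seat y 0.2172
seat y 0.2171
V edges x [0.5282 0.1638] [0.56   0.1618]
V edges x [0.5279 0.2789] [0.5597 0.2803]
disc [[0.4798 0.2471 0.048 ]
 [0.4796 0.314  0.048 ]
 [0.5131 0.282  0.048 ]] ctr [0.47968559 0.28054975 0.048     ]
window [0.4537 0.2807 0.054 ]
mark ang 1.2762572917102504
bar/arm ang -1.8017974469214475 [-0.004 -0.018  0.022]
bar/arm ang 1.2496494016905477 [0.01  0.029 0.022]
roller [ 0.466  -0.3359  0.037 ]
roller [ 0.5216 -0.3311  0.037 ]
roller [ 0.5727 -0.3263  0.037 ]
tip [ 0.4634 -0.3352  0.044 ] face [ 0.5249 -0.3306  0.037 ]
cradle [[0.5312, -0.1365], [0.5395, -0.0789], [0.4994, -0.1403], [0.5088, -0.0667], [0.5608, -0.1473], [0.5712, -0.0743]] [ 0.5353 -0.1077  0.007 ] [ 0.5351 -0.1071  0.007 ]
cradle yaw deg -8.276815714531395
[ 0.5373635  -0.30956746  0.19883211]
```

```bash
python3 -c "
from h import *
print(rows([.5066,-.3323,.12],np.radians(95.1)),bot.get_state()['joint_pos'])"
```

```text
(array([ 0.308, -0.227,  0.788]), array([ 0.   , -0.   , -0.055])) [-6.46367792e-01  5.56135807e-01  1.31839159e+00  4.55263966e-04
  1.26750458e+00 -2.21917649e+00]
```

```bash
M="python3 -m creep"
$M '[[0.308,-0.227,0.3,0,0,-0.056,0],[0.308,-0.227,0.788,0,0,-0.056,0],[0.308,-0.227,0.788,0,0,-0.056,0],[0.308,-0.227,0.788,0,0,-0.056,0],[0.308,-0.227,0.788,0,0,-0.056,0],[0.308,-0.227,0.788,0,0,-0.056,0]]' | egrep 'ee|gap'
python3 - <<'E'
from h import *
print(rows([.5066,-.3323,.04],np.radians(95.1)))
c=cam("wrist");o=c["px"][60:260,220:420];save("pre.png",cv2.resize(o,None,fx=2.5,fy=2.5,interpolation=cv2.INTER_CUBIC))
P=[(.5066,-.3323,.037),(.4637,-.336,.037),(.559,-.3275,.037)];print([((proj(c,p)-[220,60])*2.5).round().tolist() for p in P])
E
```

```text
ee_pos: [0.5074, -0.3341, 0.1216]
finger_gap: 0.0563
(array([0.008, 0.02 , 0.816]), array([-0.001,  0.001, -0.   ]))
[[251.0, 377.0], [252.0, 246.0], [251.0, 520.0]]
```

View pics/pre.png

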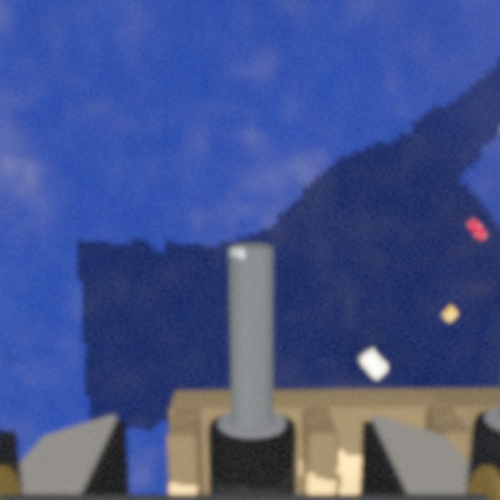

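The journal lies exactly where computed: tip at (252,243), axis vertical and centred between the fingers. I'll descend, grip and lift.

```bash
M="python3 -m creep"
$M '[[0,0.01,0.4,0,0,0,0],[0,0.01,0.8,0,0,0,0],[0,0.01,0.81,0,0,0,0],[0,0.01,0.81,0,0,0,0],[0,0.01,0.81,0,0,0,0],[0,0.01,0.81,0,0,0,0]]' 60
$M '[[0,0,0,0,0,0,-1],[0,0,0,0,0,0,-1],[0,0,0,0,0,0,-1],[0,0,0,0,0,0,-1],[0,0,0,0,0,0,-1],[0,0,0,0,0,0,-1],[0,0,0,0,0,0,-1],[0,0,0,0,0,0,-1]]' 60
```

```text
clock: 5.57
ee_pos: [0.5077, -0.3344, 0.042]
tcp_rot: [0.002, -0.044, 0.999, -0.002]
ft_force: [0.2, -0.1, 0.5]
finger_gap: 0.046
grip_force: 0.0
clock: 6.23
ee_pos: [0.5061, -0.3332, 0.039]
tcp_rot: [0.0, -0.044, 0.999, 0.0]
ft_force: [-1.0, 1.6, 1.7]
finger_gap: 0.0126
grip_force: 60.0
```

```bash
M="python3 -m creep"
$M '[[0,0,-0.1,0,0,0,-1],[0,0,-0.25,0,0,0,-1],[0,0,-0.4,0,0,0,-1],[0,0,-0.6,0,0,0,-1],[0,0,-0.8,0,0,0,-1],[0,0,-0.8,0,0,0,-1],[0,0,-0.8,0,0,0,-1],[0,0,-0.8,0,0,0,-1]]' 60
python3 - <<'E'
from h import *
c=cam("wrist");s=cam("side")
P,r=tool();ax=-r.apply([1,0,0]);g=P+r.apply([0,0,.003])
tip=g-ax*.042;mid=g+ax*.053;end=g+ax*.133
print([proj(c,p).round().tolist() for p in(tip,g)],[proj(s,p).round().tolist() for p in(tip,g,mid,end)])
m=proj(s,g).astype(int);o=np.zeros((400,800,3),np.uint8)
o[:,:400]=cv2.resize(s["px"][m[1]-50:m[1]+50,m[0]-60:m[0]+40],(400,400),interpolation=cv2.INTER_CUBIC);print(m)
o[:,400:]=cv2.resize(c["px"][100:260,240:400],(400,400));save("lift.png",o)
print(rows([.5353-.053*np.cos(np.radians(7.5)),-.1075+.053*np.sin(np.radians(7.5)),.12],np.radians(82.5)))
E
```

```text
clock: 6.9
ee_pos: [0.5056, -0.3328, 0.1181]
tcp_rot: [-0.001, -0.044, 0.999, 0.001]
ft_force: [1.1, 0.1, -2.4]
finger_gap: 0.0127
grip_force: 60.0
[[319.0, 183.0], [319.0, 258.0]] [[349.0, 148.0], [334.0, 148.0], [316.0, 147.0], [288.0, 146.0]]
[334 147]
(array([ 0.022,  2.332, -0.02 ]), array([ 0.001, -0.001,  0.139]))
```

View pics/lift.png

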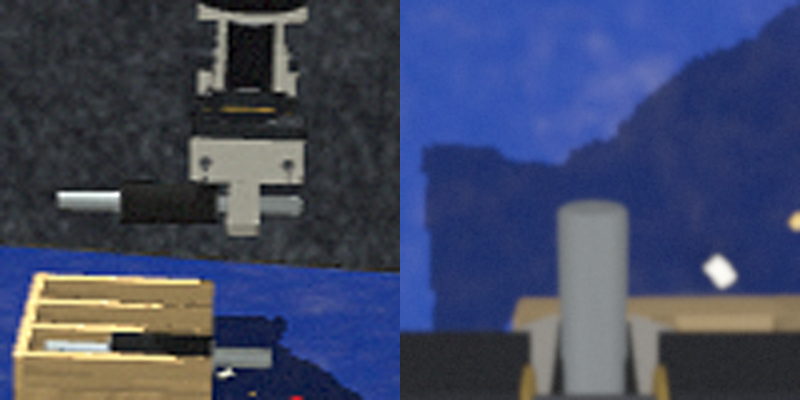

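The side view shows the roller level in the gripper (ends at crop rows 200 and 205, as projected). On to the cradle.

```bash
M="python3 -m creep"
$M '[[0.01,0.3,0,0,0,0,-1],[0.01,0.6,0,0,0,0,-1],[0.01,0.78,0,0,0,0,-1],[0.01,0.78,0,0,0,0,-1]]' | grep ee
$M '[[0.01,0.3,0,0,0,0,-1],[0.01,0.6,0,0,0,0,-1],[0.01,0.78,0,0,0,0,-1],[0.01,0.78,0,0,0,0,-1]]' | grep ee
$M '[[0,0.3,0,0,0,0.07,-1],[0,0.6,0,0,0,0.139,-1],[0,0.77,0,0,0,0.139,-1],[0,0.77,0,0,0,0.139,-1],[0,0.77,0,0,0,0.139,-1],[0,0.77,0,0,0,0.139,-1]]' | egrep 'ee|gap'
python3 - <<'E'
from h import *
a=np.radians(7.5)
print(rows([.5353-.053*np.cos(a),-.1075+.053*np.sin(a),.055],np.pi/2-a))
c=cam("top");P,r=tool();print([proj(c,p).round(1).tolist() for p in([.5353,-.1075,.12],)])
E
```

```text
ee_pos: [0.4971, -0.2517, 0.1176]
ee_pos: [0.4893, -0.1749, 0.118]
ee_pos: [0.4841, -0.1025, 0.1187]
finger_gap: 0.0124
(array([0.016, 0.017, 0.637]), array([-0.,  0.,  0.]))
[[339.4, 209.3]]
```

```bash
M="python3 -m creep"
$M '[[0.015,0.017,0.3,0,0,0,-1],[0.015,0.017,0.55,0,0,0,-1],[0.015,0.017,0.65,0,0,0,-1],[0.015,0.017,0.7,0,0,0,-1],[0.015,0.017,0.73,0,0,0,-1],[0.015,0.017,0.75,0,0,0,-1],[0.015,0.017,0.76,0,0,0,-1],[0.015,0.017,0.76,0,0,0,-1],[0.015,0.017,0.76,0,0,0,-1]]'
```

```text
clock: 8.97
ee_pos: [0.483, -0.0997, 0.0437]
tcp_rot: [0.001, 0.065, 0.998, -0.0]
ft_force: [0.3, -1.3, -0.8]
finger_gap: 0.012
grip_force: 60.0
```

```bash
M="python3 -m creep"
$M '[[0,0,0.01,0,0,0,-1],[0,0,0.015,0,0,0,-1],[0,0,0.015,0,0,0,-1]]' | egrep 'ee|force'
$M '[[0,0,0,0,0,0,0],[0,0,0,0,0,0,0],[0,0,0,0,0,0,0],[0,0,0,0,0,0,0],[0,0,0,0,0,0,0],[0,0,0,0,0,0,0]]'  | egrep 'gap|force'
$M '[[0,0,-0.3,0,0,0,0],[0,0,-0.7,0,0,0,0],[0,0,-1,0,0,0,0],[0,0,-1,0,0,0,0],[0,0,-1,0,0,0,0]]'  | egrep 'ee|clock'
$M '[[-0.8,0,0,0,0,0,0],[-0.8,0,0,0,0,0,0],[-0.8,0,0,0,0,0,0],[-0.8,0,0,0,0,0,0],[-0.8,0,0,0,0,0,0]]'  | egrep 'ee|clock'
python3 snap.py cr2; python3 - <<'E'
from h import *
import pickle
c=pickle.load(open("cr2.pkl","rb"));a=np.radians(-7.5);P=np.array([.5353,-.1075,.04]);u=np.array([np.cos(a),np.sin(a),0])
print([proj(c,P+u*t).round().tolist() for t in(-.095,-.035,0,.035)])
save("cr2z.png",cv2.resize(c["px"][60:260,220:420],None,fx=3,fy=3,interpolation=cv2.INTER_CUBIC))
E
```

```text
ee_pos: [0.4829, -0.0997, 0.042]
ft_force: [-1.5, -2.7, 4.3]
grip_force: 60.0
ft_force: [-0.2, -0.2, -0.8]
finger_gap: 0.0442
grip_force: 0.0
clock: 10.13
ee_pos: [0.4833, -0.0996, 0.143]
clock: 10.55
ee_pos: [0.5604, -0.1093, 0.1394]
cr2 [ 0.56020495 -0.10932911  0.13991992]
[[317.0, 56.0], [316.0, 136.0], [316.0, 178.0], [316.0, 217.0]]
```

View pics/cr2z.png

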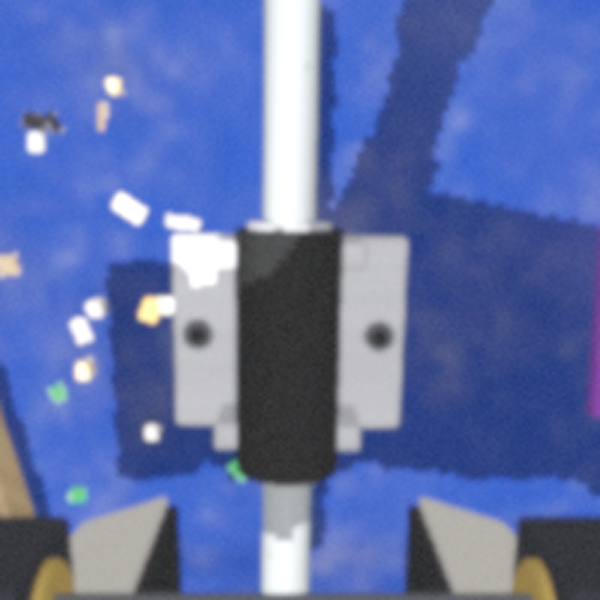

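The roller lies parked in the cradle, its axis at crop column 288 as predicted, barrel from row 228 to 480. I'll find the axial position from the barrel edges and the journal tip.

```bash
python3 - <<'E'
from h import *
import pickle
c=pickle.load(open("cr2.pkl","rb"));g=cv2.cvtColor(c["px"],cv2.COLOR_BGR2HSV)
print("tip col sat",[(v,int(g[v,313:321,1].mean())) for v in range(46,64)])
print("val",[(v,int(g[v,310:322,2].mean())) for v in list(range(128,142))+list(range(214,226))])
a=np.radians(-7.5);u=np.array([np.cos(a),np.sin(a),0]);P=np.array([.5353,-.1075,.04])
for v,z in((136,.05),(220,.05),(136,.055),(220,.055)):print(v,z,((ray(c,316,v,z)-P)@u).round(4))
for v in(54,55,56,57,58):print(v,((ray(c,317,v,.044)-P)@u).round(4))
print(rows([.5353,-.1075,.043],np.pi/2-np.radians(7.5)))
E
```

```text
tip col sat [(46, 144), (47, 144), (48, 144), (49, 143), (50, 146), (51, 140), (52, 108), (53, 52), (54, 20), (55, 9), (56, 4), (57, 3), (58, 3), (59, 3), (60, 3), (61, 3), (62, 3), (63, 3)]
val [(128, 251), (129, 251), (130, 251), (131, 251), (132, 250), (133, 248), (134, 248), (135, 244), (136, 219), (137, 164), (138, 102), (139, 79), (140, 76), (141, 74), (214, 53), (215, 54), (216, 54), (217, 53), (218, 52), (219, 56), (220, 76), (221, 118), (222, 155), (223, 173), (224, 176), (225, 176)]
136 0.05 -0.0357
220 0.05 0.0339
136 0.055 -0.036
220 0.055 0.0321
54 -0.0953
55 -0.0946
56 -0.094
57 -0.0933
58 -0.0926
(array([ 0.246, -0.015,  0.97 ]), array([ 0.   , -0.002,  0.   ]))
```

```bash
M="python3 -m creep"
$M '[[0.25,-0.015,0,0,0,0,0],[0.25,-0.015,0.2,0,0,0,0],[0.25,-0.015,0.5,0,0,0,0],[0.25,-0.015,0.8,0,0,0,0],[0.25,-0.015,0.96,0,0,0,0],[0.25,-0.015,0.96,0,0,0,0],[0.25,-0.015,0.96,0,0,0,0],[0.25,-0.015,0.96,0,0,0,0]]' 40 | egrep 'ee|gap|ft'
$M '[[0,0,0,0,0,0,-1],[0,0,0,0,0,0,-1],[0,0,0,0,0,0,-1],[0,0,0,0,0,0,-1],[0,0,0,0,0,0,-1],[0,0,0,0,0,0,-1]]' 40 | egrep 'ee|gap|f'
$M '[[0,0,-0.1,0,0,0,-1],[0,0,-0.4,0,0,0,-1],[0,0,-0.8,0,0,0,-1],[0,0,-0.98,0,0,0,-1],[0,0,-0.98,0,0,0,-1],[0,0,-0.98,0,0,0,-1],[0,0,-0.98,0,0,0,-1]]' 40 
python3 - <<'E'
from h import *
print(rows([.544,.2178,.14],0.),bot.get_state()["joint_pos"].round(3))
E
```

```text
ee_pos: [0.537, -0.1082, 0.0466]
ft_force: [0.7, -0.3, -0.1]
finger_gap: 0.0457
ee_pos: [0.5373, -0.1077, 0.0464]
ft_force: [-0.6, 4.1, 5.6]
finger_gap: 0.029
grip_force: 40.0
clock: 12.35
ee_pos: [0.5358, -0.1079, 0.1425]
tcp_rot: [-0.001, 0.065, 0.998, 0.0]
ft_force: [-0.1, 0.2, -2.1]
finger_gap: 0.029
grip_force: 40.0
(array([0.343, 3.24 , 0.027]), array([-0.001, -0.001,  0.917])) [-0.339  0.488  1.611 -0.     1.045 -1.779]
```

```bash
M="python3 -m creep"
$M '[[0.1,0.3,0,0,0,0.079,-1],[0.1,0.6,0,0,0,0.158,-1],[0.1,0.9,0,0,0,0.236,-1],[0.1,0.95,0,0,0,0.315,-1],[0.1,0.95,0,0,0,0.394,-1],[0.1,0.95,0,0,0,0.473,-1],[0.1,0.95,0,0,0,0.55,-1],[0.1,0.95,0,0,0,0.62,-1],[0.1,0.95,0,0,0,0.7,-1],[0.1,0.95,0,0,0,0.75,-1]]' | egrep 'ee|gap'
python3 -c "
from h import *
print(rows([.544,.2178,.14],0.))"
```

```text
ee_pos: [0.538, -0.0124, 0.1414]
finger_gap: 0.0295
(array([2.212, 0.641, 0.015]), array([-0.003, -0.001,  0.163]))
```

```bash
M="python3 -m creep"
$M '[[0.4,0.11,0,0,0,0,-1],[0.74,0.21,0,0,0,0,-1],[0.74,0.21,0,0,0,0,-1]]' | egrep 'ee|gap'
$M '[[0.4,0.11,0,0,0,0,-1],[0.74,0.21,0,0,0,0,-1],[0.74,0.21,0,0,0,0,-1]]' | egrep 'ee|gap'
$M '[[0.4,0.11,0,0,0,0.08,-1],[0.7,0.2,0,0,0,0.163,-1],[0.72,0.21,0,0,0,0.163,-1],[0.72,0.21,0,0,0,0.163,-1],[0.72,0.21,0,0,0,0.163,-1],[0.72,0.21,0,0,0,0.163,-1]]' | egrep 'ee|gap'
python3 snap.py inh
python3 - <<'E'
from h import *
import pickle
print(rows([.544,.2178,.14],0.),tool()[1].as_matrix().round(3).tolist())
c=pickle.load(open("inh.pkl","rb"));P,r=tool();ax=r.apply([-1,0,0]);m=P-[0,0,.0065]
for t in(-.095,-.085,-.035,.035,.08):print(t,(m+ax*t).round(3),proj(c,m+ax*t).round(1))
s=cam("top");print([proj(s,m+ax*t).round(1).tolist() for t in(-.095,-.035,.035,.08)])
q=proj(s,m).astype(int)
o=np.zeros((500,800,3),np.uint8);o[:,:]=0
o[:400,:400]=cv2.resize(c["px"][60:260,220:420],(400,400));o[:300,400:]=cv2.resize(s["px"][q[1]-45:q[1]+45,q[0]-60:q[0]+60],(400,300),interpolation=cv2.INTER_CUBIC);save("inh2.png",o);print(q)
E
```

```text
ee_pos: [0.5387, 0.0691, 0.1414]
finger_gap: 0.029
ee_pos: [0.5401, 0.1461, 0.1417]
finger_gap: 0.0286
ee_pos: [0.5426, 0.2148, 0.1426]
finger_gap: 0.0293
inh [0.54282504 0.21479287 0.14286493]
(array([0.03 , 0.012, 0.029]), array([-0.001,  0.   ,  0.004])) [[-0.006, 1.0, -0.001], [1.0, 0.006, -0.001], [-0.001, -0.001, -1.0]]
-0.095 [0.542 0.31  0.136] [319.6  66.7]
-0.085 [0.542 0.3   0.136] [319.5  89.8]
-0.035 [0.543 0.25  0.136] [319.1 192.5]
0.035 [0.543 0.18  0.136] [318.6 308.1]
0.08 [0.543 0.135 0.136] [318.4 369.5]
[[178.5, 203.9], [201.5, 204.0], [228.4, 204.3], [245.7, 204.4]]
[214 204]
```

View pics/inh2.png

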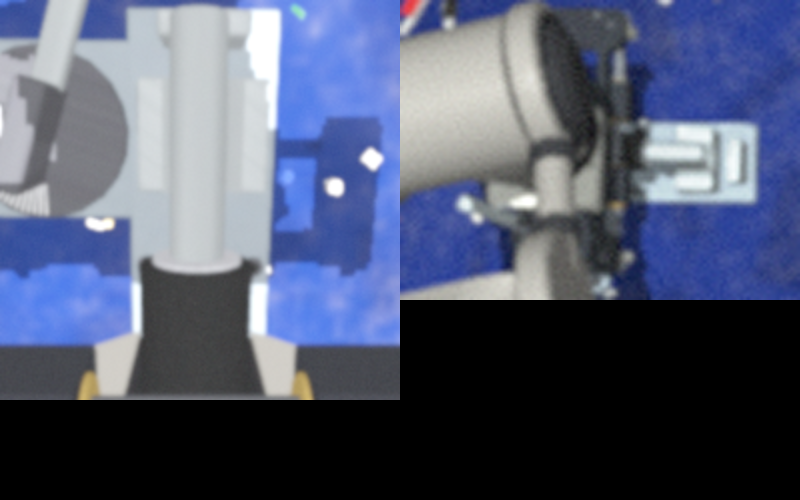

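The roller is held with its tip near crop (197,4) and long journal towards +y. The keeper-side V-block strips sit at columns 138–163 and 243–270 below it. Working out axial and lateral corrections.

```bash
python3 - <<'E'
from h import *
import pickle
c=pickle.load(open("inh.pkl","rb"));g=c["px"].astype(int)
print([(v,g[v,312:326].mean(0).round().astype(int).tolist()) for v in range(54,70)])
P,r=tool()
for v in (59,61,63):print(v,(ray(c,319,v,.140)[1]-P[1]-.095).round(4))
for v in (188,192,196):print(v,(ray(c,319,v,.136+.0075)[1]-P[1]-.035).round(4))
print("journal u edges",[int(np.argmax(np.abs(np.diff(g[100,295:320,2]))))+295, int(np.argmax(np.abs(np.diff(g[100,325:345,2]))))+325])
for u in(289,301.5,341.5,355):print("block edge x",ray(c,u,127,.05).round(4))
for u in(304,334):print("jr edge",ray(c,u,127,.136).round(4))
E
```

```text
[(54, [145, 84, 71]), (55, [145, 83, 69]), (56, [146, 84, 70]), (57, [146, 85, 71]), (58, [147, 85, 70]), (59, [148, 87, 72]), (60, [149, 89, 75]), (61, [157, 110, 100]), (62, [174, 150, 142]), (63, [193, 184, 178]), (64, [205, 201, 195]), (65, [207, 205, 200]), (66, [208, 206, 201]), (67, [208, 206, 201]), (68, [208, 206, 201]), (69, [208, 206, 201])]
59 0.0025
61 0.0017
63 0.0008
188 0.004
192 0.002
196 -0.0
journal u edges [303, 333]
block edge x [0.519  0.2804 0.05  ]
block edge x [0.5288 0.2805 0.05  ]
block edge x [0.5602 0.2807 0.05  ]
block edge x [0.5708 0.2808 0.05  ]
jr edge [0.5349 0.2827 0.136 ]
jr edge [0.5496 0.2828 0.136 ]
```

```bash
M="python3 -m creep"
$M '[[0.017,0.021,0.2,0,0,0.004,-1],[0.017,0.021,0.5,0,0,0.004,-1],[0.017,0.021,0.75,0,0,0.004,-1],[0.017,0.021,0.82,0,0,0.004,-1],[0.017,0.021,0.86,0,0,0.004,-1],[0.017,0.021,0.88,0,0,0.004,-1],[0.017,0.021,0.89,0,0,0.004,-1],[0.017,0.021,0.89,0,0,0.004,-1],[0.017,0.021,0.89,0,0,0.004,-1]]'
```

```text
clock: 15.03
ee_pos: [0.5458, 0.2181, 0.0557]
tcp_rot: [0.001, 0.707, 0.707, 0.001]
ft_force: [-0.8, -0.7, -1.6]
finger_gap: 0.029
grip_force: 40.0
```

```bash
M="python3 -m creep"
$M '[[-0.013,-0.008,0.015,0,0,0,-1],[-0.013,-0.008,0.03,0,0,0,-1],[-0.013,-0.008,0.04,0,0,0,-1],[-0.013,-0.008,0.04,0,0,0,-1],[-0.013,-0.008,0.04,0,0,0,-1]]'
```

```text
clock: 15.45
ee_pos: [0.5447, 0.2167, 0.0512]
tcp_rot: [0.0, 0.707, 0.707, 0.0]
ft_force: [-0.9, -1.8, 5.2]
finger_gap: 0.0289
grip_force: 40.0
```

Contact felt (5 N). Let go, lift and check numerically.

```bash
M="python3 -m creep"
$M '[[0,0,0,0,0,0,0],[0,0,0,0,0,0,0],[0,0,0,0,0,0,0],[0,0,0,0,0,0,0],[0,0,0,0,0,0,0],[0,0,0,0,0,0,0],[0,0,0,0,0,0,0]]' | egrep 'ee|f'
$M '[[0,0,-0.2,0,0,0,0],[0,0,-0.6,0,0,0,0],[0,0,-1,0,0,0,0],[0,0,-1,0,0,0,0],[0,0,-1,0,0,0,0],[0,0,-1,0,0,0,0]]' | egrep 'ee|f'
python3 snap.py seat
python3 - <<'E'
from h import *
import pickle
c=pickle.load(open("seat.pkl","rb"));P=np.array([.5445,.2178,.045])
for t in(.095,.06,.035,0):print(t,proj(c,P+[0,t,0]).round(1))
tip=proj(c,P+[0,.095,0]).astype(int);g=cv2.cvtColor(c["px"],cv2.COLOR_BGR2GRAY).astype(int)
print("col scan tip->barrel",g[tip[1]-12:tip[1]+12,tip[0]-3:tip[0]+4].mean(1).round().tolist(),tip)
b=proj(c,P+[0,.035,0]).astype(int);print("barrel face",b,g[b[1]-10:b[1]+12,b[0]-3:b[0]+4].mean(1).round().tolist())
for y in(.038,.088):
    q=proj(c,P+[0,y,0]).astype(int);print("row scan",y,q,g[q[1],q[0]-24:q[0]+25].tolist())
q=proj(c,P+[0,.02,0]).astype(int);print("barrel row",q,g[q[1],q[0]-34:q[0]+35].tolist())
print(rows([.4797,.2805,.14],np.pi/2+1.26))
E
```

```text
ee_pos: [0.5442, 0.2167, 0.0503]
ft_force: [0.1, 0.5, -0.1]
finger_gap: 0.0461
grip_force: 0.0
ee_pos: [0.5439, 0.2166, 0.1502]
ft_force: [1.1, 0.1, -0.6]
finger_gap: 0.0458
grip_force: 0.0
seat [0.54349476 0.21651345 0.14934194]
0.095 [319.1  87.5]
0.06 [319.  132.4]
0.035 [318.9 162.3]
0 [318.8 201.5]
col scan tip->barrel [211.0, 211.0, 209.0, 208.0, 203.0, 195.0, 183.0, 170.0, 162.0, 159.0, 159.0, 166.0, 179.0, 191.0, 196.0, 197.0, 198.0, 197.0, 197.0, 197.0, 197.0, 197.0, 196.0, 198.0] [319  87]
barrel face [318 162] [198.0, 198.0, 198.0, 198.0, 199.0, 198.0, 198.0, 198.0, 198.0, 198.0, 200.0, 197.0, 173.0, 126.0, 79.0, 65.0, 64.0, 63.0, 63.0, 64.0, 65.0, 64.0]
row scan 0.038 [318 158] [185, 187, 186, 187, 185, 187, 187, 187, 188, 187, 187, 187, 188, 187, 187, 186, 185, 184, 189, 193, 197, 200, 199, 199, 199, 196, 197, 195, 193, 189, 183, 178, 178, 182, 186, 186, 185, 187, 188, 186, 188, 188, 187, 186, 184, 186, 185, 185, 184]
row scan 0.088 [319  96] [192, 192, 191, 193, 193, 192, 193, 191, 192, 193, 193, 193, 190, 191, 186, 180, 179, 183, 188, 194, 195, 198, 198, 198, 197, 195, 198, 195, 194, 189, 184, 182, 182, 187, 192, 191, 193, 192, 192, 192, 191, 190, 190, 191, 192, 192, 191, 194, 207]
barrel row [318 179] [139, 168, 181, 186, 185, 186, 187, 186, 186, 187, 185, 185, 187, 185, 186, 182, 172, 141, 98, 65, 57, 60, 61, 61, 65, 63, 63, 65, 66, 65, 63, 66, 61, 61, 67, 64, 62, 67, 61, 63, 63, 64, 63, 61, 59, 58, 62, 63, 59, 66, 101, 142, 173, 184, 185, 185, 186, 182, 185, 185, 183, 184, 183, 185, 185, 184, 178, 158, 123]
(array([ 0.64 , -0.638,  0.094]), array([-0.001,  0.   ,  0.198]))
```

Seated: the journal tip edge is at row 87.5, exactly as predicted, and the barrel is centred. Now the index wheel.

```bash
M="python3 -m creep"
$M '[[0.3,-0.3,0,0,0,0.07,-0.35],[0.64,-0.638,0.094,0,0,0.14,-0.35],[0.64,-0.638,0.094,0,0,0.198,-0.35],[0.64,-0.638,0.094,0,0,0.198,-0.35],[0.64,-0.638,0.094,0,0,0.198,-0.35],[0.64,-0.638,0.094,0,0,0.198,-0.35]]' | egrep 'ee|gap'
python3 snap.py knob
python3 - <<'E'
from h import *
print(rows([.4797,.2805,.081],np.pi/2+1.26),bot.get_state()["joint_pos"].round(2))
E
```

```text
ee_pos: [0.4811, 0.2801, 0.1405]
finger_gap: 0.0299
knob [0.48132356 0.27988448 0.14066515]
(array([ 0.001, -0.017,  0.597]), array([0., 0., 0.])) [ 0.39  0.51  1.59 -0.    1.05  0.7 ]
```

```bash
M="python3 -m creep"
$M '[[0,-0.015,0.3,0,0,0,-0.35],[0,-0.015,0.5,0,0,0,-0.35],[0,-0.015,0.59,0,0,0,-0.35],[0,-0.015,0.59,0,0,0,-0.35],[0,-0.015,0.59,0,0,0,-0.35]]' 30 | egrep 'ee|ft'
$M '[[0,0,0,0,0,0,-1],[0,0,0,0,0,0,-1],[0,0,0,0,0,0,-1],[0,0,0,0,0,0,-1],[0,0,0,0,0,0,-1],[0,0,0,0,0,0,-1]]' 30 
$M '[[0,0,0,0,0,0.07,-1],[0,0,0,0,0,0.14,-1],[0,0,0,0,0,0.21,-1],[0,0,0,0,0,0.28,-1],[0,0,0,0,0,0.35,-1],[0,0,0,0,0,0.42,-1],[0,0,0,0,0,0.49,-1],[0,0,0,0,0,0.49,-1]]' 30 
python3 - <<'E'
from h import *
s=bot.get_state();print(rows([.4797,.2805,.081],np.pi/2),s["wrist_torque"].round(2))
E
```

```text
ee_pos: [0.4797, 0.2807, 0.0822]
ft_force: [-0.2, 1.0, 0.7]
clock: 18.05
ee_pos: [0.4808, 0.2811, 0.0832]
tcp_rot: [0.001, 0.808, 0.589, 0.002]
ft_force: [4.8, -1.8, -0.0]
finger_gap: 0.0116
grip_force: 30.0
clock: 18.72
ee_pos: [0.4808, 0.2811, 0.0832]
tcp_rot: [0.0, 0.971, 0.24, 0.002]
ft_force: [4.7, -3.2, 0.0]
finger_gap: 0.0119
grip_force: 30.0
(array([-0.013,  0.   ,  0.022]), array([ 0.   , -0.003,  0.309])) [-0.44 -0.52 -0.1 ]
```

```bash
M="python3 -m creep"
$M '[[0,0,0,0,0,0.07,-1],[0,0,0,0,0,0.14,-1],[0,0,0,0,0,0.21,-1],[0,0,0,0,0,0.28,-1],[0,0,0,0,0,0.312,-1],[0,0,0,0,0,0.312,-1],[0,0,0,0,0,0.312,-1],[0,0,0,0,0,0.312,-1]]' 30 
$M '[[0,0,0,0,0,0,-0.35],[0,0,0,0,0,0,-0.35],[0,0,0,0,0,0,-0.35],[0,0,0,0,0,0,-0.35],[0,0,0,0,0,0,-0.35]]' | egrep gap
$M '[[0,0,-0.2,0,0,0,-0.35],[0,0,-0.6,0,0,0,-0.35],[0,0,-1,0,0,0,-0.35],[0,0,-1,0,0,0,-0.35],[0,0,-1,0,0,0,-0.35],[0,0,-1,0,0,0,-0.35]]' | egrep 'ee|ft'
python3 - <<'E'
from h import *
print(rows([.525,.235,.2],0.))
E
```

```text
clock: 19.38
ee_pos: [0.4808, 0.2811, 0.0832]
tcp_rot: [-0.0, 1.0, 0.0, 0.002]
ft_force: [3.9, -2.0, -0.3]
finger_gap: 0.0117
grip_force: 30.0
finger_gap: 0.0297
ee_pos: [0.4786, 0.2811, 0.1818]
ft_force: [-0.0, -0.8, -0.5]
(array([ 0.464,  0.461, -0.183]), array([-0.,  0., -1.]))
```

```bash
python3 snap.py fin; python3 - <<'E'
from h import *
import pickle
c=pickle.load(open("fin.pkl","rb"));g=cv2.cvtColor(c["px"],cv2.COLOR_BGR2GRAY)
e=cv2.Canny(g,25,70);q=proj(c,[.515,.2805,.058]);print(q,proj(c,[.555,.2805,.058]))
x0,y0=(q-45).astype(int);l=cv2.HoughLinesP(e[y0:y0+90,x0:x0+90],1,np.pi/360,14,minLineLength=14,maxLineGap=3)
for a in l[:,0]:
    p=ray(c,x0+a[0],y0+a[1],.058);r=ray(c,x0+a[2],y0+a[3],.058);d=r-p;print(p[:2].round(3),r[:2].round(3),np.degrees(np.arctan(d[1]/d[0])).round(1))
for v in(.535,.55):
    w=proj(c,[v,.2805,.058]).astype(int);print(v,w,g[w[1],w[0]-16:w[0]+17].tolist())
P=np.array([.5445,.2178,.045])
for t in(.0,.035,.095):print(t,proj(c,P+[0,t,0]).round(1))
b=proj(c,P+[0,.02,0]).astype(int);print("barrel col",b,g[b[1]-24:b[1]+25,b[0]].tolist())
E
```

```text
fin [0.47824033 0.28090592 0.18094149]
[316.98859006 158.94710374] [317.04120856 113.58603932]
[0.54  0.315] [0.54  0.286] -89.9
[0.549 0.275] [0.529 0.275] 0.4
[0.474 0.246] [0.496 0.247] 2.0
[0.555 0.315] [0.531 0.315] 0.1
[0.554 0.253] [0.531 0.252] 1.8
[0.485 0.315] [0.511 0.314] -1.9
[0.503 0.286] [0.52  0.286] -0.3
[0.541 0.311] [0.528 0.311] -1.8
[0.512 0.258] [0.515 0.246] -77.7
[0.5   0.274] [0.515 0.274] 0.5
[0.474 0.265] [0.491 0.265] 0.9
[0.482 0.312] [0.497 0.31 ] -8.6
[0.537 0.3  ] [0.537 0.286] -89.9
[0.52  0.288] [0.534 0.288] -0.4
[0.52  0.275] [0.521 0.26 ] -86.4
[0.54  0.274] [0.54  0.261] -89.9
[0.529 0.312] [0.516 0.299] 44.6
[0.537 0.272] [0.537 0.258] -89.9
0.535 [317 136] [226, 226, 226, 226, 226, 225, 221, 208, 184, 172, 195, 226, 243, 248, 249, 250, 251, 252, 254, 254, 254, 251, 237, 223, 222, 224, 225, 224, 226, 225, 224, 224, 225]
0.55 [317 119] [203, 203, 203, 203, 202, 202, 200, 191, 178, 172, 196, 229, 246, 251, 253, 253, 254, 254, 254, 255, 255, 254, 241, 220, 204, 199, 198, 200, 198, 199, 198, 199, 198]
0.0 [384.  125.6]
0.035 [346.6 125.6]
0.095 [282.6 125.5]
barrel col [362 125] [226, 226, 227, 226, 227, 226, 226, 222, 209, 174, 119, 74, 64, 70, 74, 74, 71, 74, 73, 74, 79, 72, 77, 74, 74, 73, 75, 77, 75, 74, 71, 70, 69, 67, 67, 67, 59, 60, 59, 60, 90, 150, 198, 219, 224, 226, 226, 228, 227]
```

The arm edges lie at y = 0.275 and 0.287 m, within 0.5° of square over the journal, and the journal lines run at -89.9°. Handing in.

```bash
python3 -c "
from station import bot
print(bot.job_done())"
```

```text
the job is handed in; nothing more can be done
None
```

I parked the long-journal roller, re-gripped it by its barrel, seated it in the V-blocks and turned the keeper arm square over the long journal (within about 0.5° by camera). I handed the job in about 20 s into the 69 s; no verdict came back, and I did not re-check the ribbed mark in the window.

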